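Draw the vial tray out of its dock with the hook

ROBOT

A 7-joint arm with a two-finger parallel gripper is mounted at the origin on a cart in front of the work surface, level with it; the furniture and walls round the work are solid. World frame = base frame: x ahead of the robot, y to its left, z up, the work surface at z = 0. Lengths are in m, angles in rad, forces in N, time in s.
With the tool pointing down it reaches from about 0.4 to 0.85 m from the base axis. Payload 4.5 kg.
Tool frame: the origin (TCP) lies between the finger pads; the fingertips stand 22 mm ahead of it and the grasp point (between the pads) lies 3 mm ahead of it; z points along the fingers, y is the line along which they close (so a half turn about z gives the same grasp; the last joint's range is limited). The gripper opens to 85 mm and grips with 20 to 120 N. Pads are 22 mm wide; open, the fingers measure 114 mm over their backs; the gripper's body (76 mm by 85 mm) begins 54 mm behind the grasp point. The pads swing forward as they close: fully open they stand 13 mm farther back than shut.
Start: joints at [1.169, 0.689, -0.195, 1.565, 0.157, 0.902, -0.215], TCP at [0.264, -0.567, 0.253] pointing down, gripper open.
Joint ranges: [-3.01, 3.01], [-0.46, 2.08], [-1.47, 1.51], [0.13, 2.56], [-1, 4.14], [0.04, 2.09], [-2.66, 2.66]. Speed limits (rad/s): [2.57, 2.57, 3.14, 3.14, 3.14, 3.14, 3.14].

INTERFACE

Orientations are given as a unit quaternion [w, x, y, z].
In Python, from workcell import r gives the robot as it stands.
- The arm moves only by the shell command python3 -m handwheel 'ROWS'. ROWS is JSON, a list of rows, each a list of 5 numbers: the shift along the tool's x, y, z in mm, then the turn about the tool's z in rad, then the finger opening in mm, from 0 to 85.4. In form: [[x, y, z, roll, hand], ...]. A call has 1 to 5 rows; each row shifts and turns the commanded pose from where the row before left it, along the tool's axes as they then stand; what a row does not reach is not made up. A row lasts 1/12 s, in which the tool goes at most 41.7 mm and 7.16 degrees, less where a joint would pass 70% of its speed; a pose out of reach is approached as far as the arm can. A call with a gripper value outside its range is refused whole. The fingers move at their own pace and stop on an object; the grip force is fixed at half the most. Time passes only in rows, so rows that do not move let the fingers close. It gives the time, the measured TCP pose, the force, the opening and the grip force at its end, in the units of the state.
- r.read_state(): the state, without advancing time (a new reading comes with each control period).
- r.snapshot(name): name is "side" or "top" or "wrist"; returns a dict with "pixels" (384x512x3 uint8, red, green, blue), "range_z" (384x512 float32, m along the optical axis (not along the pixel's ray), 0 where there is no reading), "intrinsics" (3x3 intrinsics, pixels), "R" (3x3) and "t" (3): a world point X has camera coordinates R X + t. Camera axes: x right, y down, z forward; pixel columns grow to the right and rows downward; lengths in m; the calibration is good to about 2 mm. A picture is of the moment at which its call begins.
- r.hand_in(): hands the job in; it is judged then, once.
The state is a dict: "t": time; "joint_pos": joint angles; "qd": joint speeds; "tau": joint torques, N m; "tcp_pos": TCP position; "tcp_rot": TCP orientation; "ft_force": force on the tool from outside, world axes, zero at the start; "moment": the same for the moment, N m; "grip_width": opening from 0.0 (shut) to 1.0 (fully open); "grasp_force": force on a finger pad.
Only numpy, scipy, OpenCV 4.12 (cv2) and the standard library are available. Lean on these libraries where they do the work, as an engineer would, in place of code of your own. Each camera call takes 0.05 s, during which the arm holds its last target. There are 200 camera calls.

TASK

Take the stand-up hook by its black grip, drop its tip into the wire eye of the tray that holds the rack of vials, and drag that tray out of its dock as far as it goes. Leave the other tray in its dock and do not touch the vial tray with the gripper itself. Then unhook the tool and stand it upright on a free spot of the desk, out of the eye.

Things in the scene. Friction and masses are not known exactly. Their poses are not given: they have to be found in the camera images.
- draw_hook: Hook tool, 180 g, standing on a flat 62 x 46 x 6 mm steel foot. Upright black grip 40 mm (x) by 24 mm (y), 6 to 72 mm up; pinch it across y from above. An 8 mm steel arm, 54 mm up, runs from it along +x and at x = +90 mm bends straight down into an 8 mm thick tip that ends 10 mm above the foot's underside. Origin: underside of the foot, below the grip's middle; z up.
- vial_tray: Grey tray 140 (x) x 56 x 28 mm with a white rack of three capped vials (fixed in it, tops 59 mm above its underside), in an open aluminium dock (160 x 72 mm, rails 26 mm high) fixed to the desk. Origin: centre of the underside, 7 mm above the desk. Slides only along its own -x, out of the dock, to a stop 98 to 110 mm from its start; about 1.5 N of friction, stays where left.
- vial_eye (a point): Centre of the vial tray's eye: a level ring of 6 mm steel wire, 30 mm clear opening, 42 mm outside, in front of the tray's -x end, 98 mm along -x from the tray's origin and 30 mm above the desk. Same axes as the tray; moves with it.
- bottle_tray: The other tray: same shape, size, eye, dock, origin and axes, but with a brown dropper bottle (top 106 mm above the tray's underside), a white filter disc and a red stopper in it. It is to stay in. The docks stand side by side, about 10 cm apart, in either order.

How it is judged:
By the outcome, as a careful person would: the job done as asked, in the order asked, and still so for the second after the job is handed in, with the robot touching nothing.
It also fails if it takes over 53 s, if anything falls off the work surface, if the arm or the gripper's body presses on something with over 40 N, if the wrist force passes 120 N, or if a joint passes its speed limit or range.

## Working session

There is one attempt and no reset: what is moved stays moved. The work goes in short steps, Python scripts to look and compute and a shell command to move; the robot and the scene stay as the last step left them, time stands still between calls to the robot, and variables do not carry over. Pictures are saved under pics/ and viewed, at most 10 in all, crops included, and the job is handed in when it is done.

```bash
mkdir -p pics; ls; python3 - <<'E'
from workcell import r
import cv2,numpy as np
s=r.read_state();print(s['t'],s['tcp_pos'],s['tcp_rot'],s['grip_width'])
for n in['top','side']:
    d=r.snapshot(n);cv2.imwrite(f'pics/{n}0.png',d['pixels'][:,:,::-1]);np.savez(f'{n}0.npz',**d);print(n,d['intrinsics'],d['R'],d['t'])
E
```

```text
pics
0.0 [ 0.26351511 -0.56604512  0.25247933] [-8.89801814e-04  9.76345248e-01  2.16215390e-01 -2.66834022e-04] 0.9988672850947893
top [[486.62459693   0.         249.42054589]
 [  0.         486.62459693 191.96381105]
 [  0.           0.           1.        ]] [[ 0.02879287 -0.99956296  0.00669838]
 [-0.98332293 -0.02952765 -0.17945511]
 [ 0.17957447 -0.00141964 -0.98374336]] [0.16406013 0.48207701 1.04526917]
side [[411.26692336   0.         261.84546674]
 [  0.         411.26692336 196.74488832]
 [  0.           0.           1.        ]] [[-0.8620938  -0.50669106 -0.00764573]
 [-0.31740799  0.55168249 -0.7712967 ]
 [ 0.39502716 -0.66250328 -0.63642984]] [0.51256537 0.094664   0.84979834]
```

View pics/top0.png

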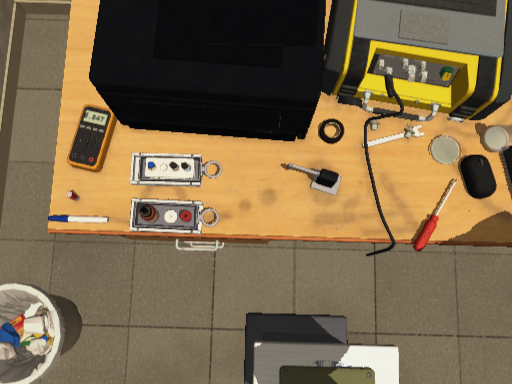

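View pics/side0.png

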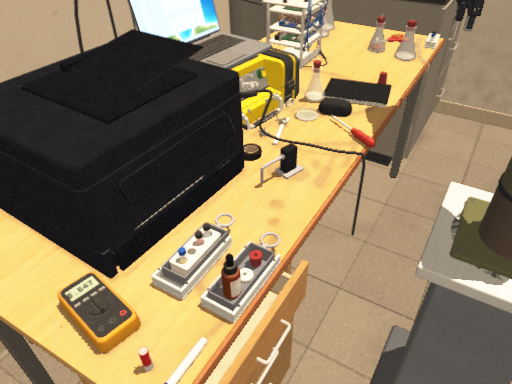

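The top view shows the vial tray (165,169) with its eye at (212,170), and the bottle tray (166,215) with its eye at (209,216). The hook's grip is at (326,180) and its tip at about (285,166). Both eyes point right, which is world -y.

```bash
cat > h.py <<'E'
import numpy as np,cv2
def cloud(d):
    K,R,t=d['intrinsics'],d['R'],d['t'];v,u=np.mgrid[:384,:512];z=d['range_z']
    c=np.stack([(u-K[0,2])/K[0,0]*z,(v-K[1,2])/K[1,1]*z,z],-1)
    P=(c-t)@R; P[z<=0]=np.nan
    return P
def cast(d,uv,h):
    K,R,t=d['intrinsics'],d['R'],d['t'];uv=np.atleast_2d(uv).astype(float)
    ray=np.c_[(uv-K[:2,2])/K[0,0],np.ones(len(uv))]@R;o=-R.T@t
    return o+ray*((h-o[2])/ray[:,2])[:,None]
E
python3 - <<'E'
from h import *
np.set_printoptions(precision=4,suppress=True)
boxes={'top':dict(ring=(200,155,224,184),tray=(128,150,203,188),hook=(278,155,345,196),print=(90,60,330,140)),
 'side':dict(ring=(213,210,238,232),tray=(150,220,235,298),hook=(256,140,306,190),print=(30,60,245,270))}
for n in['top','side']:
    d=dict(np.load(n+'0.npz'));P=cloud(d);im=d['pixels'].astype(int)
    hsv=cv2.cvtColor(d['pixels'],cv2.COLOR_RGB2HSV)
    def sel(b,m):
        x0,y0,x1,y1=b;M=np.zeros((384,512),bool);M[y0:y1,x0:x1]=1;return M&m
    B=boxes[n]
    m=sel(B['ring'],(hsv[...,1]<70)).astype(np.uint8)
    k,l,st,c=cv2.connectedComponentsWithStats(m);i=1+st[1:,4].argmax();
    cs,_=cv2.findContours((l==i).astype(np.uint8),cv2.RETR_CCOMP,cv2.CHAIN_APPROX_NONE)
    for q in cs:
        if len(q)>8:
            w=cast(d,q[:,0],.03);e=cv2.minEnclosingCircle((w[:,:2]*1e3).astype(np.float32));print(n,'ring',len(q),w.mean(0),e)
    m=sel(B['ring'],(hsv[...,1]<70))&(P[...,2]>.02);print(' ringcloud',m.sum(),np.nanmedian(P[m],0),np.nanmin(P[m],0),np.nanmax(P[m],0))
    m=sel(B['hook'],(im.max(2)<60));
    top=m&(P[...,2]>.066);print(' grip',m.sum(),top.sum(),np.nanmean(P[top],0),np.nanpercentile(P[top],[2,98],0))
    v,u=np.nonzero(top);w=cast(d,np.c_[u,v],.072)[:,:2]*1e3;print(' griprect',cv2.minAreaRect(w.astype(np.float32)))
    m=sel(B['hook'],(P[...,2]>.046)&(P[...,2]<.062)&(im.max(2)>=60));v,u=np.nonzero(m)
    print(' arm',m.sum()); w=P[m][:,:2]*1e3; print(cv2.fitLine(w.astype(np.float32),cv2.DIST_HUBER,0,.01,.01).ravel(), w[w[:,1].argmax()])
    m=sel(B['hook'],(hsv[...,1]<70)&(P[...,2]<.015)&(im.max(2)>=60));w=P[m][:,:2]*1e3;print(' foot',m.sum(),cv2.minAreaRect(w.astype(np.float32)))
    m=sel(B['tray'],(P[...,2]>.018)&(P[...,2]<.04));w=P[m][:,:2]*1e3;print(' tray',m.sum(),cv2.minAreaRect(w.astype(np.float32)))
    m=sel(B['print'],(P[...,2]>.03));print(' printer',np.nanpercentile(P[m],[1,50,99],0))
E
```

```text
top ring 97 [0.5297 0.2787 0.03  ] ((530.072021484375, 279.3704833984375), 35.26344299316406)
top ring 38 [0.5302 0.2638 0.03  ] ((530.2667846679688, 263.9346618652344), 17.336048126220703)
 ringcloud 151 [0.5298 0.2766 0.0329] [0.5041 0.2442 0.0242] [0.5623 0.294  0.0378]
 grip 282 173 [0.514  0.0064 0.0715] [[ 0.5013 -0.0118  0.0672]
 [ 0.5261  0.0246  0.0759]]
 griprect ((514.2025756835938, 6.561740875244141), (38.676841735839844, 22.13753318786621), 72.77269744873047)
 arm 118
[  0.2877   0.9577 531.3122  58.6556] [541.809   93.5052]
 foot 249 ((521.0743408203125, 26.54806900024414), (112.8568344116211, 42.8109016418457), 72.9729995727539)
 tray 1474 ((530.9202270507812, 370.0814208984375), (73.78071594238281, 165.67816162109375), 0.22224873304367065)
 printer [[0.5957 0.0193 0.0329]
 [0.6303 0.2574 0.2413]
 [0.731  0.5401 0.2715]]
side ring 75 [0.5285 0.2755 0.03  ] ((532.9840698242188, 272.5357666015625), 30.639320373535156)
side ring 35 [0.5321 0.2623 0.03  ] ((532.1860961914062, 262.7749938964844), 16.981679916381836)
 ringcloud 174 [0.5261 0.2811 0.0346] [0.501  0.2467 0.0251] [0.5479 0.3118 0.0418]
 grip 404 93 [0.5117 0.014  0.0719] [[ 0.5001 -0.0039  0.0664]
 [ 0.5256  0.0271  0.0763]]
 griprect ((512.05029296875, 14.604232788085938), (41.69456481933594, 25.028348922729492), 75.89057159423828)
 arm 110
[  0.2997   0.954  529.7238  62.1502] [540.4352  99.8787]
 foot 174 ((555.8909301757812, -25.229873657226562), (68.24809265136719, 162.2257080078125), 55.69554138183594)
 tray 2300 ((532.7088012695312, 376.6803894042969), (168.76937866210938, 220.93145751953125), 33.5519905090332)
 printer [[ 0.5044 -0.1309  0.0332]
 [ 0.6367  0.3445  0.2154]
 [ 0.9762  0.488   0.2912]]
```

```bash
python3 -m handwheel '[[0,0,0,-0.12,85],[0,0,0,-0.12,85],[0,0,0,-0.12,85],[0,0,0,-0.12,85],[0,0,0,-0.12,85]]'
python3 -m handwheel '[[0,0,0,-0.12,85],[0,0,0,-0.12,85],[20,2,0,0,85],[38,4,0,0,85],[38,4,0,0,85]]'
python3 - <<'E'
from h import *
for n in['top','side']:
    P=cloud(dict(np.load(n+'0.npz'))).reshape(-1,3);P=P[~np.isnan(P[:,0])]
    for y in np.arange(-.4,.35,.05):
        q=P[(abs(P[:,1]-y)<.025)&(P[:,2]>.08)&(P[:,0]>.45)&(P[:,0]<1)]
        if len(q):print(n,round(y,2),len(q),np.percentile(q[:,0],1).round(3),q[:,2].max().round(3))
E
```

```text
t: 0.52
tcp_pos: [0.2636, -0.5663, 0.2528]
tcp_rot: [-0.001, 0.867, 0.498, -0.0]
ft_force: [0.1, 0.0, -0.5]
grip_width: 0.996
grasp_force: 0.0
t: 0.93
tcp_pos: [0.3005, -0.4775, 0.2525]
tcp_rot: [-0.0, 0.805, 0.594, 0.0]
ft_force: [1.4, 1.3, 0.0]
grip_width: 0.995
grasp_force: 0.0
top -0.4 39 0.619 0.152
top -0.35 1928 0.669 0.181
top -0.3 2795 0.671 0.182
top -0.25 2355 0.69 0.183
top -0.2 1924 0.728 0.183
top -0.15 2044 0.646 0.184
top -0.1 1889 0.65 0.181
top -0.05 2009 0.712 0.183
top -0.0 1898 0.72 0.165
top 0.05 1604 0.611 0.308
top 0.1 3463 0.611 0.306
top 0.15 3415 0.593 0.3
top 0.2 3337 0.596 0.293
top 0.25 3257 0.598 0.287
top 0.3 3226 0.601 0.277
side -0.4 143 0.617 0.152
side -0.35 610 0.668 0.275
side -0.3 1439 0.67 0.286
side -0.25 1554 0.686 0.293
side -0.2 1014 0.727 0.271
side -0.15 733 0.644 0.252
side -0.1 215 0.645 0.235
side 0.05 655 0.61 0.307
side 0.1 2404 0.61 0.307
side 0.15 2887 0.592 0.3
side 0.2 3180 0.595 0.293
side 0.25 3862 0.598 0.293
side 0.3 3823 0.6 0.277
```

```bash
python3 -m handwheel '[[38,4.5,0,0,85],[38,4.5,0,0,85],[38,4.5,0,0,85],[38,4.5,0,0,85],[38,4.5,0,0,85]]' >/dev/null
python3 -m handwheel '[[38,4.5,0,0,85],[38,4.5,0,0,85],[38,4.5,0,0,85],[38,4.5,0,0,85],[38,4.5,10,0,85]]' |head -2
python3 -m handwheel '[[38,4.5,10,0,85],[38,4.5,10,0,85],[38,4.5,10,0,85],[25,0,10,0,85],[0,0,0,0,85]]'
python3 - <<'E'
from h import *
from workcell import r
d=r.snapshot('wrist');cv2.imwrite('pics/w1.png',d['pixels'][:,:,::-1]);np.savez('w1.npz',**d)
s=r.read_state();q=s['tcp_rot'];p=np.array(s['tcp_pos'])
from scipy.spatial.transform import Rotation as Ro
R=Ro.from_quat(np.roll(q,-1)).as_matrix();print(p,R.round(3))
P=cloud(d);m=(P[...,2]>.064)&(P[...,2]<.082)&(d['pixels'].max(2)<60)&(np.hypot(P[...,0]-.514,P[...,1]-.0066)<.05)
v,u=np.nonzero(m);w=cast(d,np.c_[u,v],.072)[:,:2]*1e3;rc=cv2.minAreaRect(w.astype(np.float32));print(m.sum(),rc)
c=np.array([*rc[0],55])/1e3;print('tool shift mm',R.T@(c-p)*1e3)
E
```

```text
t: 1.77
tcp_pos: [0.4562, -0.1256, 0.2443]
t: 2.18
tcp_pos: [0.5093, 0.0096, 0.2019]
tcp_rot: [-0.002, 0.8, 0.6, 0.002]
ft_force: [0.7, 0.0, -0.0]
grip_width: 0.994
grasp_force: 0.0
[0.50828498 0.00580973 0.20230922] [[ 0.284  0.959 -0.001]
 [ 0.959 -0.284  0.002]
 [ 0.002 -0.002 -1.   ]]
632 ((516.8661499023438, 9.093578338623047), (38.990875244140625, 22.106765747070312), 73.39930725097656)
tool shift mm [  5.36341644   7.55970506 147.30414184]
```

View pics/w1.png

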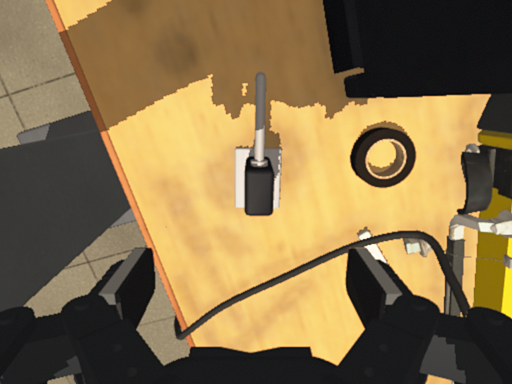

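The wrist view shows the grip at (258,185) with the arm straight up to the tip at (261,75). It is aligned with the fingers and clear around them.

```bash
python3 -m handwheel '[[4,6,30,0,85],[0,0,35,0,85],[0,0,35,0,85],[0,0,30,0,85],[0,0,17,0,85]]'
python3 -m handwheel '[[0,0,0,0,85],[0,0,0,0,50],[0,0,0,0,20],[0,0,0,0,10],[0,0,0,0,10]]'
python3 -m handwheel '[[0,0,0,0,10],[0,0,0,0,10],[0,0,0,0,10],[0,0,0,0,10],[0,0,0,0,10]]'
```

```text
t: 2.65
tcp_pos: [0.5133, 0.002, 0.0536]
tcp_rot: [-0.001, 0.804, 0.595, -0.002]
ft_force: [0.6, -0.4, 0.2]
grip_width: 0.997
grasp_force: 0.0
t: 3.07
tcp_pos: [0.516, 0.0037, 0.0577]
tcp_rot: [0.001, 0.804, 0.595, 0.001]
ft_force: [-0.3, -0.5, 1.1]
grip_width: 0.448
grasp_force: 0.0
t: 3.48
tcp_pos: [0.5156, 0.0039, 0.0574]
tcp_rot: [0.001, 0.803, 0.595, 0.001]
ft_force: [-1.3, -0.2, 7.7]
grip_width: 0.271
grasp_force: 63.0
```

```bash
python3 -m handwheel '[[0,0,-10,0,10],[0,0,-20,0,10],[0,0,-20,0,10],[20,-20,0,0,10],[30,-20,0,0,10]]'
python3 -m handwheel '[[30,0,0,0,10],[10,0,0,0,10],[0,0,0,0,10],[0,0,0,0,10]]'
cat > meas.py <<'E'
from h import *
from workcell import r
from scipy.spatial.transform import Rotation as Ro
s=r.read_state();p=np.array(s['tcp_pos']);R=Ro.from_quat(np.roll(s['tcp_rot'],-1)).as_matrix();print(s['t'],p,R.round(3).tolist())
import sys
tag=sys.argv[1]
for n in['top','side','wrist']:
    d=r.snapshot(n);np.savez(f'{n}{tag}.npz',**d);cv2.imwrite(f'pics/{n}{tag}.png',d['pixels'][:,:,::-1])
    z=p[2]-.0574;c=p+R@[.09,0,0];c[2]=z+.054   # expected tip top
    K=d['intrinsics'];x=d['R']@c+d['t'];print(n,'expected tip px',(K@x/x[2])[:2].round(1),'world',c.round(4))
    P=cloud(d);m=(abs(P[...,2]-z-.056)<.010)&(np.hypot(P[...,0]-c[0],P[...,1]-c[1])<.05)&(d['pixels'].max(2)>50)
    if m.sum()>5:
        w=P[m];a=(w-p)@R;print(' armpts',m.sum(),'far end tool xy',np.percentile(a[:,0],98).round(4),np.median(a[:,1]).round(4),'z',np.median(w[:,2]).round(4))
E
python3 meas.py 2
```

```text
t: 3.9
tcp_pos: [0.4921, 0.0595, 0.1078]
tcp_rot: [0.002, 0.806, 0.592, 0.0]
ft_force: [-0.4, 1.4, -3.1]
grip_width: 0.274
grasp_force: 61.9
t: 4.23
tcp_pos: [0.503, 0.1019, 0.1066]
tcp_rot: [0.0, 0.803, 0.596, -0.0]
ft_force: [-0.2, -0.5, -3.1]
grip_width: 0.27
grasp_force: 61.8
4.2333 [0.50304883 0.1018833  0.10663942] [[0.29, 0.957, 0.0], [0.957, -0.29, -0.0], [-0.0, 0.0, -1.0]]
top expected tip px [245.7 162.8] world [0.5291 0.188  0.1032]
 armpts 93 far end tool xy 0.0931 0.0004 z 0.1058
side expected tip px [243.1 173.5] world [0.5291 0.188  0.1032]
 armpts 91 far end tool xy 0.0941 -0.002 z 0.1065
wrist expected tip px [246.8  39. ] world [0.5291 0.188  0.1032]
 armpts 3237 far end tool xy 0.092 0.0011 z 0.1056
```

View pics/wrist2.png

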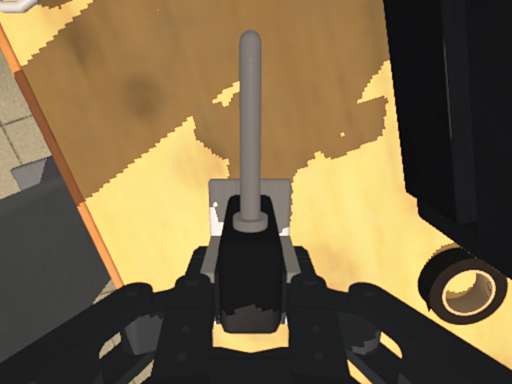

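View pics/side2.png

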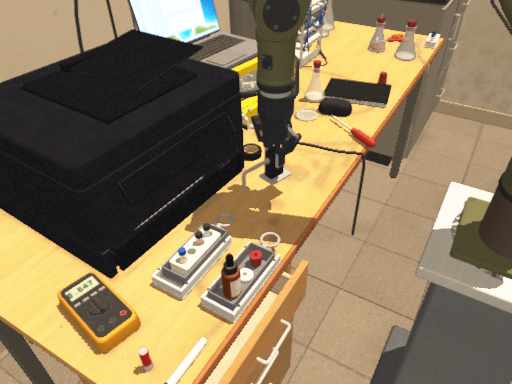

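```bash
python3 -m handwheel '[[24,-7,0,0,10],[24,-7,0,0,10],[24,-6,0,0,10],[0,0,0,0,10],[0,0,0,0,10]]'; python3 meas.py 3; python3 - <<'E'
import cv2,numpy as np
a=cv2.imread('pics/wrist3.png')[0:220,140:360];b=cv2.imread('pics/side3.png')[130:300,170:340];c=cv2.imread('pics/top3.png')[120:220,170:290]
cv2.imwrite('pics/c3.png',np.hstack([cv2.resize(i,(w,400)) for i,w in((a,266),(b,266),(c,266))]))
E
```

```text
t: 4.8
tcp_pos: [0.5046, 0.1771, 0.1063]
tcp_rot: [-0.0, 0.803, 0.596, 0.0]
ft_force: [-0.0, -0.9, -1.4]
grip_width: 0.268
grasp_force: 61.9
4.8 [0.50463849 0.17708695 0.1062572 ] [[0.289, 0.957, -0.0], [0.957, -0.289, 0.0], [0.0, -0.0, -1.0]]
top expected tip px [210.5 161.1] world [0.5307 0.2632 0.1029]
 armpts 90 far end tool xy 0.092 0.0001 z 0.1054
side expected tip px [222.2 192.8] world [0.5307 0.2632 0.1029]
 armpts 102 far end tool xy 0.0931 -0.0015 z 0.1065
wrist expected tip px [244.9  36.9] world [0.5307 0.2632 0.1029]
 armpts 3180 far end tool xy 0.0913 0.0017 z 0.1053
```

View pics/c3.png

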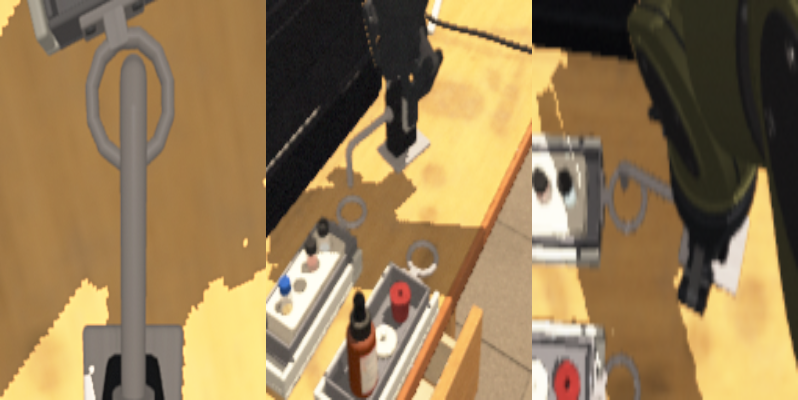

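The tip stands over the ring in all three views. In the wrist view the ring is at about (247,53), and I'll check that by ray before lowering.

```bash
python3 - <<'E'
from h import *
for n,uv in(('wrist',(247.5,53)),('side',(170+(351-266)*170/266,130+212*170/400)),('top',(170+(627-532)*120/266,120+197/4))):
    print(n,cast(dict(np.load(n+'3.npz')),uv,.03)[0].round(4))
E
```

```text
wrist [0.532  0.2664 0.03  ]
side [0.5304 0.2645 0.03  ]
top [0.5296 0.2631 0.03  ]
```

```bash
python3 -m handwheel '[[0,0,12,0,10],[0,0,12,0,10],[0,0,10,0,10],[0,0,10,0,10],[0,0,0,0,10]]'; python3 meas.py 4; python3 - <<'E'
import cv2,numpy as np
a=cv2.imread('pics/wrist4.png')[0:220,140:360];b=cv2.imread('pics/side4.png')[150:280,190:320]
cv2.imwrite('pics/c4.png',np.hstack([cv2.resize(i,(390,500)) for i in(a,b)]))
E
```

```text
t: 5.37
tcp_pos: [0.5038, 0.1751, 0.0605]
tcp_rot: [-0.0, 0.804, 0.595, -0.002]
ft_force: [-0.3, 0.1, -1.9]
grip_width: 0.269
grasp_force: 61.9
5.3667 [0.50381681 0.17511398 0.06046166] [[0.292, 0.957, -0.003], [0.957, -0.292, -0.002], [-0.003, -0.002, -1.0]]
top expected tip px [212.9 166.3] world [0.5301 0.2612 0.0571]
 armpts 87 far end tool xy 0.0919 0.0002 z 0.0599
side expected tip px [224.5 209.6] world [0.5301 0.2612 0.0571]
 armpts 105 far end tool xy 0.0964 -0.0022 z 0.0619
wrist expected tip px [246.9  49.6] world [0.5301 0.2612 0.0571]
 armpts 3390 far end tool xy 0.095 0.0011 z 0.0613
```

View pics/c4.png

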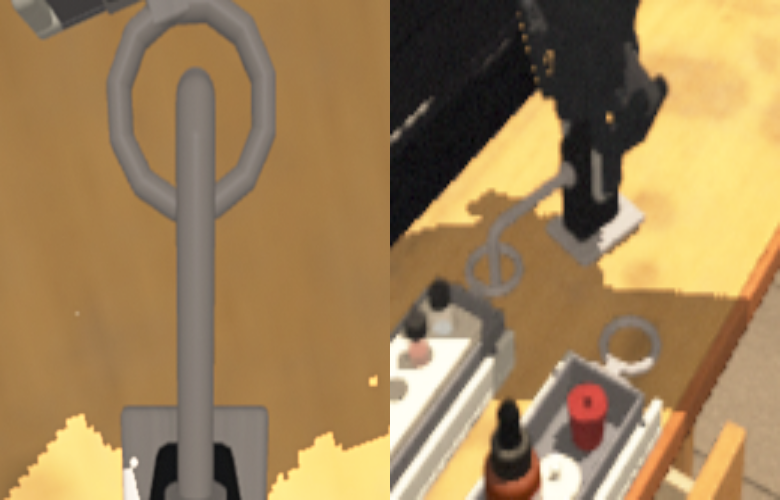

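The tip is inside the ring in both views (left panel (195,90), right panel (495,270)). Next I drag along world -y.

```bash
python3 -m handwheel '[[-6,2,0,0,10],[-9.6,2.9,0,0,10],[-9.6,2.9,0,0,10],[-9.6,2.9,0,0,10],[-9.6,2.9,0,0,10]]'; python3 -m handwheel '[[-9.6,2.9,0,0,10],[-9.6,2.9,0,0,10],[-9.6,2.9,0,0,10],[-9.6,2.9,0,0,10],[-6,1.8,0,0,10]]';python3 -m handwheel '[[-3,0.9,0,0,10],[-2,0.6,0,0,10],[-2,0.6,0,0,10],[0,0,0,0,10]]'
```

```text
t: 5.93
tcp_pos: [0.5053, 0.1289, 0.0627]
tcp_rot: [0.0, 0.803, 0.595, 0.001]
ft_force: [-0.2, 2.0, -1.1]
grip_width: 0.275
grasp_force: 62.0
t: 6.35
tcp_pos: [0.5046, 0.0814, 0.0622]
tcp_rot: [0.0, 0.804, 0.595, -0.001]
ft_force: [-0.3, 1.4, -2.1]
grip_width: 0.273
grasp_force: 61.8
t: 6.68
tcp_pos: [0.5045, 0.076, 0.0622]
tcp_rot: [0.0, 0.803, 0.596, -0.0]
ft_force: [-0.3, 0.8, -2.1]
grip_width: 0.272
grasp_force: 61.8
```

```bash
python3 -m handwheel '[[-3,0.9,0,0,10],[-3,0.9,0,0,10],[-2,0.6,0,0,10],[0,0,0,0,10]]'|head -6; python3 -m handwheel '[[-2,0.6,0,0,10],[-2,0.6,0,0,10],[0,0,0,0,10]]'|head -6;python3 -m handwheel '[[-2,0.6,0,0,10],[-2,0.6,0,0,10],[0,0,0,0,10]]'|head -6
```

```text
t: 7.02
tcp_pos: [0.5045, 0.0672, 0.0623]
tcp_rot: [0.0, 0.804, 0.595, -0.0]
ft_force: [0.2, 1.0, -1.6]
grip_width: 0.271
grasp_force: 61.8
t: 7.27
tcp_pos: [0.5049, 0.0664, 0.0621]
tcp_rot: [-0.001, 0.802, 0.597, 0.001]
ft_force: [-0.0, 6.7, -6.2]
grip_width: 0.273
grasp_force: 61.4
t: 7.52
tcp_pos: [0.5053, 0.0658, 0.0619]
tcp_rot: [-0.003, 0.801, 0.598, 0.004]
ft_force: [-0.1, 12.8, -8.8]
grip_width: 0.274
grasp_force: 60.8
```

The force rises to 12.8 N and the TCP has stopped moving, so the tray is at its stop. I'll back the tip off to the eye's centre, then lift.

```bash
python3 -m handwheel '[[3,-0.9,0,0,10],[3,-0.9,0,0,10],[2,-0.6,0,0,10],[0,0,0,0,10]]'|head -6; python3 -m handwheel '[[4,-1.2,0,0,10],[4,-1.2,0,0,10],[0,0,0,0,10],[0,0,0,0,10]]'|head -6; python3 meas.py 5; python3 - <<'E'
import cv2,numpy as np
a=cv2.imread('pics/wrist5.png')[0:220,140:360];b=cv2.imread('pics/side5.png')[130:300,170:340]
cv2.imwrite('pics/c5.png',np.hstack([cv2.resize(i,(390,500)) for i in(a,b)]))
E
```

```text
t: 7.85
tcp_pos: [0.5047, 0.0674, 0.0623]
tcp_rot: [0.0, 0.803, 0.595, -0.0]
ft_force: [-0.5, 1.1, -2.2]
grip_width: 0.275
grasp_force: 61.9
t: 8.18
tcp_pos: [0.5048, 0.0766, 0.0623]
tcp_rot: [0.0, 0.803, 0.596, 0.0]
ft_force: [-0.2, -0.0, -3.1]
grip_width: 0.273
grasp_force: 61.9
8.1833 [0.50481617 0.07656019 0.06234197] [[0.29, 0.957, 0.0], [0.957, -0.29, -0.0], [-0.0, 0.0, -1.0]]
top expected tip px [257.1 167.1] world [0.5309 0.1627 0.0589]
 armpts 89 far end tool xy 0.092 0.0004 z 0.0623
side expected tip px [249.2 183.4] world [0.5309 0.1627 0.0589]
 armpts 86 far end tool xy 0.0953 -0.0017 z 0.0626
wrist expected tip px [247.8  44.4] world [0.5309 0.1627 0.0589]
 armpts 3340 far end tool xy 0.0936 0.0008 z 0.0617
```

View pics/c5.png

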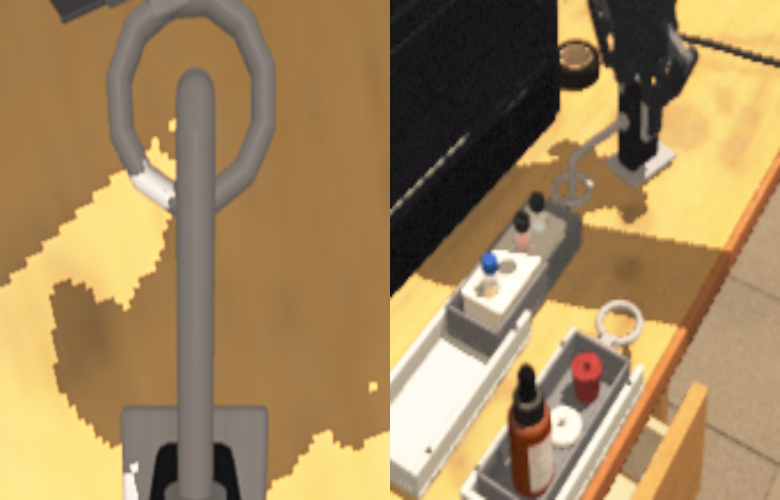

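The tray is out, with its end past the dock, and the tip sits centred in the eye. I'll lift out, retreat along the hook's axis and set it down.

```bash
python3 -m handwheel '[[0,0,-10,0,10],[0,0,-12,0,10],[0,0,-12,0,10],[0,0,-11,0,10],[0,0,0,0,10]]'|head -6; python3 -m handwheel '[[-10,0,0,0,10],[-25,0,0,0,10],[-20,0,0,0,10],[-10,0,0,0,10],[0,0,0,0,10]]'|head -6;  python3 -m handwheel '[[0,0,15,0,10],[0,0,15,0,10],[0,0,10,0,10],[0,0,5,0,10],[0,0,0,0,10]]'|head -6
```

```text
t: 8.75
tcp_pos: [0.5059, 0.0763, 0.1096]
tcp_rot: [0.001, 0.804, 0.595, 0.002]
ft_force: [0.4, -0.9, -1.6]
grip_width: 0.275
grasp_force: 62.0
t: 9.17
tcp_pos: [0.4841, 0.0103, 0.1068]
tcp_rot: [0.0, 0.805, 0.594, -0.002]
ft_force: [0.2, -1.0, -2.2]
grip_width: 0.277
grasp_force: 61.9
t: 9.58
tcp_pos: [0.4857, 0.0154, 0.0612]
tcp_rot: [-0.001, 0.803, 0.596, -0.0]
ft_force: [-0.5, 0.7, -2.8]
grip_width: 0.275
grasp_force: 62.0
```

```bash
python3 -m handwheel '[[0,0,2,0,10],[0,0,0,0,10],[0,0,0,0,10]]'|head -6; python3 -m handwheel '[[0,0,1,0,10],[0,0,1,0,10],[0,0,0,0,10]]'|head -6
```

```text
t: 9.83
tcp_pos: [0.4863, 0.0144, 0.0607]
tcp_rot: [0.0, 0.803, 0.596, 0.0]
ft_force: [-0.6, 0.3, -1.9]
grip_width: 0.271
grasp_force: 62.0
t: 10.08
tcp_pos: [0.486, 0.0141, 0.0584]
tcp_rot: [0.0, 0.803, 0.595, 0.0]
ft_force: [0.9, 0.4, -1.9]
grip_width: 0.273
grasp_force: 62.0
```

```bash
python3 -m handwheel '[[0,0,1,0,10],[0,0,0,0,10],[0,0,0,0,10]]'|head -6; python3 -m handwheel '[[0,0,0.5,0,10],[0,0,0,0,10],[0,0,0,0,10]]'|head -6
```

```text
t: 10.33
tcp_pos: [0.486, 0.0141, 0.0574]
tcp_rot: [0.0, 0.803, 0.596, 0.0]
ft_force: [-0.3, 0.1, 0.3]
grip_width: 0.28
grasp_force: 61.9
t: 10.58
tcp_pos: [0.486, 0.0141, 0.0574]
tcp_rot: [0.0, 0.803, 0.596, 0.0]
ft_force: [-1.0, 0.0, 5.0]
grip_width: 0.272
grasp_force: 62.8
```

Contact with the desk shows as the force turning to +5 N up. I'll release and rise.

```bash
python3 -m handwheel '[[0,0,0,0,30],[0,0,0,0,45],[0,0,0,0,60],[0,0,0,0,85],[0,0,0,0,85]]'|head -6; python3 -m handwheel '[[0,0,0,0,85],[0,0,0,0,85],[0,0,0,0,85],[0,0,-10,0,85],[0,0,-20,0,85]]'; python3 -m handwheel '[[0,0,-30,0,85],[0,0,-35,0,85],[0,0,-35,0,85],[0,0,-30,0,85],[0,0,0,0,85]]'; python3 -m handwheel '[[-30,0,0,0,85],[-35,0,0,0,85],[-35,0,0,0,85],[-30,0,0,0,85],[-30,0,0,0,85]]'; python3 -m handwheel '[[-30,0,0,0,85],[-20,0,0,0,85],[0,0,0,0,85],[0,0,0,0,85],[0,0,0,0,85]]'; python3 - <<'E'
from h import *
from workcell import r
im=[]
for n,(a,b,c,e) in(('side',(120,320,140,340)),('top',(110,250,120,350))):
    d=r.snapshot(n);im.append(cv2.resize(d['pixels'][a:b,c:e,::-1],(400,400)));P=cloud(d)
    m=(P[...,2]>.066)&(P[...,2]<.08)&(d['pixels'].max(2)<60)&(np.hypot(P[...,0]-.486,P[...,1]-.014)<.04)
    print(n,m.sum(),np.nanmean(P[m],0))
cv2.imwrite('pics/c6.png',np.hstack(im))
E
```

```text
t: 11.0
tcp_pos: [0.4859, 0.0141, 0.0567]
tcp_rot: [-0.0, 0.803, 0.596, -0.0]
ft_force: [0.7, -0.4, 0.7]
grip_width: 0.903
grasp_force: 0.0
t: 11.42
tcp_pos: [0.4846, 0.0142, 0.0856]
tcp_rot: [-0.001, 0.803, 0.596, -0.002]
ft_force: [0.1, -0.1, -0.6]
grip_width: 0.994
grasp_force: 0.0
t: 11.83
tcp_pos: [0.4888, 0.0146, 0.2219]
tcp_rot: [0.002, 0.804, 0.595, 0.004]
ft_force: [0.7, 0.1, -1.1]
grip_width: 1.002
grasp_force: 0.0
t: 12.25
tcp_pos: [0.4383, -0.1405, 0.2166]
tcp_rot: [-0.0, 0.803, 0.595, -0.0]
ft_force: [0.8, -0.5, 0.5]
grip_width: 0.996
grasp_force: 0.0
t: 12.67
tcp_pos: [0.4251, -0.1859, 0.2167]
tcp_rot: [-0.0, 0.803, 0.596, 0.0]
ft_force: [-0.2, 0.6, 0.0]
grip_width: 0.996
grasp_force: 0.0
side 108 [0.48285018 0.02157902 0.0722536 ]
top 183 [0.4856594  0.01576953 0.07167766]
```

View pics/c6.png

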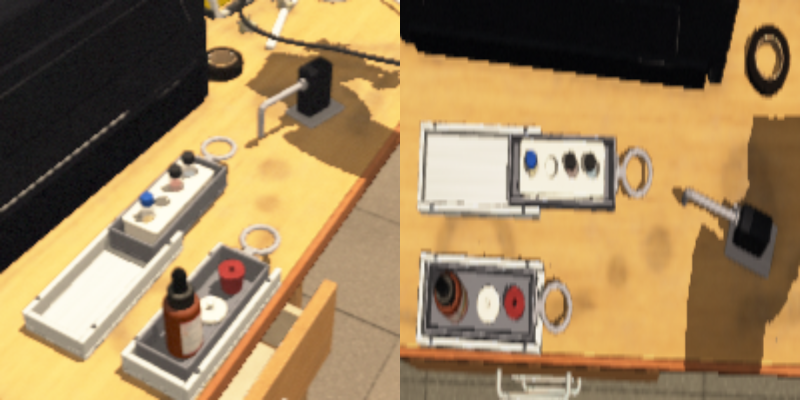

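The hook stands upright (grip at (750,228) in the right panel) and is clear of the eye at (635,172). The vial tray is out and the bottle tray is still docked.

```bash
python3 -c "from workcell import r;print(r.hand_in())"
```

```text
the job is handed in; nothing more can be done
None
```

The vial tray is dragged out to its stop, the bottle tray is still in its dock, and the hook stands upright on the desk clear of the eye; the job was handed in at about 13 s, with no verdict returned.

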